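# Close and clamp the knife-box cover

## Task

Put the leather knives away safely: loosen the red clamp knob on the knife box, only then slide the cover by its pull fully home over the open compartment, and tighten the knob again (clockwise) until it grips the cover firmly. Feel for the bite, as it comes at a different angle than before; do not crank it so hard that the cover is crushed, do not drag the cover while it is clamped, and leave all the other things where they are.

Things in the scene. Friction and masses are not known exactly. Their poses are not given: they have to be found in the camera images.
- box: wooden knife box fixed on the bench, 340 mm long (y), body 128 mm deep (x), 69 mm tall. Origin on the bench under the body's middle; x away from the clamp, y along the box to the open compartment, z up. y < 0 is a solid deck, y > 0 the compartment. A base board reaches 140 mm to the front (-x); on it, at y = 0, a grey clamp bridge 80 mm wide hangs over the cover's flange and carries the red knob.
- cover (a joint): plywood cover, 190 mm long, 8 mm thick, top 78 mm above the bench, slides along the box's y: 0 = parked over the deck, 0.150 = fully home against its stop, compartment covered. Takes about 3 N when the clamp is free. A steel flange slopes down along its front edge, under the clamp; it is thinner by about 1 to 3.5 mm, unknown, at the place that is clamped when the cover is home.
- cover_pull (a point): point in the cover's upright brass pull, a bar 70 mm along the box's x, 16 mm thick along the box's y, 40 mm tall, on the middle of the cover. The point is in the middle of the bar, 26 mm above the cover's top face and 14 mm below the pull's top. Axes as the box's.
- knob_grip (a point): on the axis of the red clamp knob, 2 mm above the middle of its square head (50 x 50 mm across flats, 30 mm tall, white mark on top). z: the knob's axis, outwards, leaning 30 degrees from vertical to the box's front (-x). x and y are square to the flats and turn with the knob. The head's underside is 17 mm below this point, the sloping bridge (80 x 80 mm) 48 mm below.
- knob (a joint): knob angle, grows anticlockwise (from outside) = loosens; clockwise drives the shoe 2 mm per rad onto the flange. Starts about 0.5 rad past first bite. Turns freely at 0.2 N m; after the bite the moment grows about 0.22 N m per rad: 0.3 N m is firm (60 N at the shoe), 0.41 N m (115 N) crushes the cover. Where it bites with the cover home must be felt. Range -2.6 to 2.6; stays where left.
- clamp_shoe: rubber-faced steel shoe at the lower end of the knob's screw, 18 mm diameter, hidden under the bridge; it presses on the cover's flange when the knob is tight. Origin at its lower face; z along the screw, outwards.
- awl: short wooden-handled awl, 130 mm long, lying in the compartment; leave it alone. Origin at the centre of its underside
- bone_folder: dark-handled flat spatula, 140 mm long, lying in the compartment; leave it alone. Origin at the centre of its underside
- spray_bottle: bottle with a red cap, 60 mm diameter, 170 mm tall, beside the box; leave it alone. Origin at the centre of its underside
- glue_jar: amber jar with a black cap, 72 mm diameter, 90 mm tall, beside the box; leave it alone. Origin at the centre of its underside
- wax_block: yellow block of wax, 70 x 45 x 28 mm, in front of the box; leave it alone. Origin at the centre of its underside
- polish_tin: flat green tin, 72 mm diameter, 24 mm tall, in front of the box; leave it alone. Origin at the centre of its underside
- mallet: wooden mallet lying on the bench, head 68 x 100 mm, 68 mm tall; leave it alone. Origin at the centre of its underside
- brush: wooden-handled brush, 180 mm long, lying on the bench; leave it alone. Origin at the centre of its underside

How it is judged:
On the way, in this order (a step that is already met when the one before it is completed fails the run):
1. the knob is loosened so that the shoe no longer presses on the cover, which has not been moved (within 10 mm) (contact force between clamp_shoe and anything else below 1 N and distance of cover_pull from where it was at the start of the episode below 0.01 m), for 0.2 s.
2. the cover is slid home (within 5 mm of its stop) with the clamp still free (value of joint cover above 0.145 m and contact force between clamp_shoe and anything else below 5 N), for 0.2 s.
At the end, for the whole second after the job is handed in: The cover is within 5 mm of fully home, the shoe presses on it with more than 35 N (firmly tight, about 60 N, is well clear of this), and knob and cover are at rest (value of joint cover above 0.145 m and contact force between clamp_shoe and anything else above 35 N and velocity of joint knob between -0.05 and 0.05 rad/s and velocity of joint cover between -0.01 and 0.01 m/s); the robot touches nothing.
It fails at once if the cover is dragged along (faster than 20 mm/s) while the shoe presses on it with more than 10 N (contact force between clamp_shoe and anything else above 10 N and (velocity of joint cover above 0.02 m/s or velocity of joint cover below -0.02 m/s)).
It fails at once if the cover is crushed by overtightening (shoe force over 115 N) (contact force between clamp_shoe and anything else above 115 N).
It fails at once if another thing is moved by more than 30 mm (distance of any of awl, bone_folder, spray_bottle, glue_jar, wax_block, polish_tin, mallet, brush from where it was at the start of the episode above 0.03 m).
It also fails if it takes over 72 s, if anything falls off the work surface, if the arm or the gripper's body presses on something with over 40 N, if the wrist force passes 120 N, or if a joint passes its speed limit or range.

## Robot

A 6-joint arm with a two-finger parallel gripper is mounted at the origin on the work surface. World frame = base frame: x ahead of the robot, y to its left, z up, the work surface at z = 0. Lengths are in m, angles in rad, forces in N, time in s.
With the tool pointing down it reaches from about 0.25 to 0.8 m from the base axis. Payload 3.9 kg.
Tool frame: the origin (TCP) lies at the very end of the fingers, on their centre line; the grasp point (between the pads) lies 19 mm behind it (pinch_z is the distance from the TCP to the grasp point, in m); z points along the fingers, y is the line along which they close (so a half turn about z gives the same grasp; the last joint's range is limited). The gripper opens to 85 mm and grips with 20 to 120 N. Pads are 22 mm wide; open, the fingers measure 114 mm over their backs; the gripper's body (76 mm by 85 mm) begins 54 mm behind the grasp point. The pads swing forward as they close: fully open they stand 13 mm farther back than shut.
Start: joints at [-1.137, 0.26, -0.138, 1.173, 0, 1.571], TCP at [0.221, -0.476, 0.231] pointing down, gripper open.
Joint ranges: [-2.78, 2.78], [-0.83, 1.72], [-1.28, 1.37], [-1.9, 2.12], [-1.57, 1.48], [-3.14, 3.14]. Speed limits (rad/s): [2.57, 2.57, 3.14, 3.14, 3.14, 3.14].

## Interface

Orientations are given as a 3x3 rotation matrix whose columns are the frame's x, y, z axes.
In Python, from station import observe, get_image, camera_model, hand_in, pinch_z gives the robot as it stands.
- The arm moves only by the tool play_rows, never from a script. Its argument "deltas" is a list of rows, each an object with "hand": the closure in counts, from 0 (fully open) to 255 (shut); "delta_pos": the shift along the tool's x, y, z in m, a list of three; "delta_rot": the turn, a rotation vector about the tool's x, y, z in degrees, a list of three. A call has 1 to 8 rows; each row is the pose to reach, as a shift and turn from the pose commanded when the call began, along the tool's axes at that moment; what a row does not reach only later rows make up. A row lasts 1/8 s, in which the tool goes at most 62.5 mm and 10.7 degrees, less where a joint would pass 70% of its speed; a pose out of reach is approached as far as the arm can. A call with a gripper value outside its range is refused whole. The fingers move at their own pace and stop on an object; "grip_force" is the grip in N (left out, the last holds). Time passes only in rows, so rows that repeat a pose let the fingers close. It gives the time, the measured TCP pose, the force, the opening and the grip force at its end, in the units of the state.
- observe(): the state, without advancing time (a new reading comes with each control period).
- get_image(name): name is "scene" or "top" or "wrist"; returns (picture, depth): 420x560x3 uint8, red, green, blue; 420x560 float32, m along the optical axis (not along the pixel's ray), 0 where there is no reading.
- camera_model(name): a dict with "intrinsics" (3x3 intrinsics, pixels), "dist_coeffs" ([k1, k2, p1, p2, k3] as OpenCV has them; the pictures are not rectified), "origin" and "attitude" of the camera in the world. Camera axes: x right, y down, z forward; pixel columns grow to the right and rows downward; lengths in m; the calibration is good to about 2 mm. A picture is of the moment at which its call begins: read the wrist's pose just before it. camera_model takes no time and is no camera call; for the wrist camera it gives the pose at the moment of the call.
- hand_in(): hands the job in; it is judged then, once.
The state is a dict: "time_s": time; "joints": joint angles; "qd": joint speeds; "effort": joint torques, N m; "tcp_pos": TCP position; "ee_rot": TCP orientation; "contact_force": force on the tool from outside, world axes, zero at the start; "moment": the same for the moment, N m; "gripper_width": finger opening in m; "grasp_force": force on a finger pad.
Only numpy, scipy, OpenCV 4.12 (cv2) and the standard library are available. Lean on these libraries where they do the work, as an engineer would, in place of code of your own. Each camera call takes 0.05 s, during which the arm holds its last target. There are 200 camera calls.

## Working session

There is one attempt and no reset: what is moved stays moved. The work goes in short steps, Python scripts to look and compute and a tool call to move; the robot and the scene stay as the last step left them, time stands still between calls to the robot, and variables do not carry over. Pictures are saved under pics/ and viewed, at most 10 in all, crops included, and the job is handed in when it is done.

Besides the shell and the picture viewer there is one more tool, called after ">>>" by a JSON object that holds its "op" and its "data". play_rows: Moves the arm, as the interface text tells. Its arguments: {"type":"object","properties":{"deltas":{"type":"array","items":{"type":"object","properties":{"hand":{"type":"number"},"delta_pos":{"type":"array","items":{"type":"number"}},"delta_rot":{"type":"array","items":{"type":"number"}}}}},"grip_force":{"type":"number"}},"required":["deltas"]}

```bash
ls; mkdir -p pics
cat > h.py <<'E'
import numpy as np, cv2
from station import *
np.set_printoptions(precision=4,suppress=True)
def snap(n,f):
    m=camera_model(n); im,d=get_image(n); cv2.imwrite(f'pics/{f}.png',im[:,:,::-1]); np.savez(f'pics/{f}.npz',im=im,d=d,K=m['intrinsics'],D=m['dist_coeffs'],o=m['origin'],R=m['attitude'])
def cloud(f):
    z=np.load(f'pics/{f}.npz'); h,w=z['d'].shape
    u,v=np.meshgrid(np.arange(w),np.arange(h))
    p=cv2.undistortPoints(np.stack([u,v],-1).reshape(-1,1,2).astype(float),z['K'],z['D']).reshape(h,w,2)
    d=z['d'][...,None]
    return z['im'],np.concatenate([p*d,d],-1)@np.array(z['R']).T+z['o'],z['d']>0
E
python3 - <<'E'
from h import *
snap('scene','s0');snap('top','t0');print(observe())
a=cv2.imread('pics/s0.png');b=cv2.imread('pics/t0.png')
for f in('s0','t0'):
    im,P,ok=cloud(f); hsv=cv2.cvtColor(im,cv2.COLOR_RGB2HSV)
    m=((hsv[...,0]<8)|(hsv[...,0]>172))&(hsv[...,1]>150)&(hsv[...,2]>60)&ok
    n,l,s,c=cv2.connectedComponentsWithStats(m.astype(np.uint8))
    for i in range(1,n):
        if s[i,4]>60: q=P[l==i];print(f,s[i],q.mean(0),q.min(0),q.max(0))
E
```

```text
pics
{'time_s': 0.1, 'joints': array([-1.137 ,  0.2606, -0.1393,  1.1727,  0.    ,  1.5708]), 'qd': array([ 0.0009, -0.0019,  0.004 , -0.001 , -0.0025,  0.0019]), 'effort': array([  0.    , -40.6508,  25.4528,   0.0101,   0.0001,   0.    ]), 'tcp_pos': array([ 0.2204, -0.4758,  0.2305]), 'ee_rot': array([[ 0.9074,  0.4203, -0.0007],
       [ 0.4203, -0.9074,  0.0016],
       [ 0.    , -0.0018, -1.    ]]), 'contact_force': array([-0.1966, -0.3984,  0.4726]), 'moment': array([-0.0052, -0.0629, -0.0045]), 'grasp_force': 0.0, 'gripper_width': 0.08535095617238159}
s0 [454   0   8  15  87] [-0.7647 -0.3729  0.5034] [-0.7946 -0.4081  0.4688] [-0.7472 -0.358   0.5377]
s0 [524  13  11  22 139] [-0.7633  0.0025  0.5166] [-0.7951 -0.0263  0.4685] [-0.748   0.0148  0.5608]
s0 [266 176  19  17 200] [ 0.5215 -0.072   0.1325] [ 0.3777 -0.2861 -0.0036] [ 0.5548 -0.0417  0.1576]
s0 [188 261  25  29 420] [0.8826 0.0915 0.0598] [0.8442 0.0282 0.0179] [0.9064 0.1031 0.0961]
t0 [228  94  23  23 275] [0.8548 0.0684 0.0623] [0.8407 0.0399 0.0137] [0.9141 0.1083 0.1099]
t0 [ 82 161  12   9  83] [0.7134 0.5407 0.0309] [ 0.7036  0.5238 -0.0002] [0.7254 0.5608 0.0404]
t0 [376 196  12  11  99] [ 0.5182 -0.298   0.1645] [ 0.505  -0.3571 -0.0029] [ 0.5728 -0.2845  0.1771]
t0 [286 198  21  21 272] [ 0.5168 -0.0748  0.1457] [ 0.4905 -0.1005  0.1309] [ 0.5452 -0.0465  0.1588]
```

View pics/s0.png

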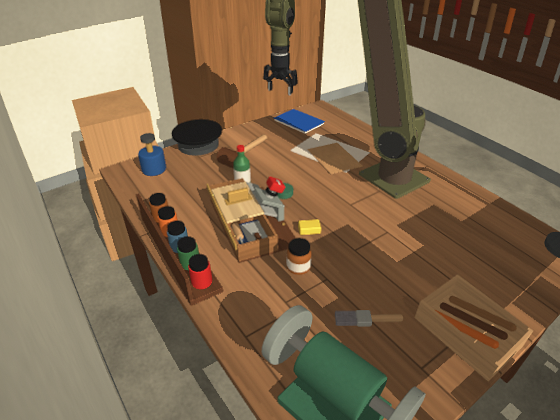

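View pics/t0.png

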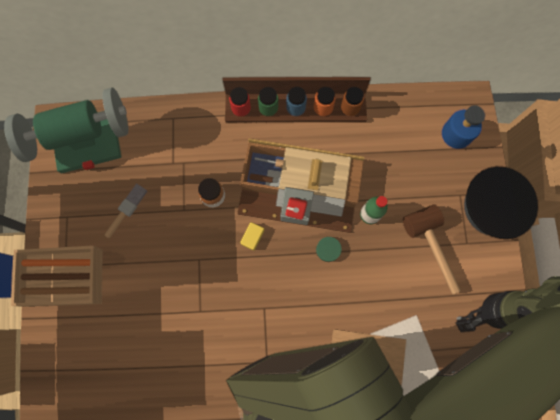

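The scene shows the box in the middle with the red knob at about (275,185). In the top view the knob is at (296,208), the cover is to the right over the deck, and the compartment is to the left. I'll move above it for a close look.

>>> {"op": "play_rows", "data": {"deltas": [{"hand":0,"delta_pos":[0.03,-0.02,-0.05],"delta_rot":[0,0,0]},{"hand":0,"delta_pos":[0.08,-0.05,-0.08],"delta_rot":[0,0,0]},{"hand":0,"delta_pos":[0.13,-0.08,-0.11],"delta_rot":[0,0,0]},{"hand":0,"delta_pos":[0.18,-0.11,-0.13],"delta_rot":[0,0,5]},{"hand":0,"delta_pos":[0.23,-0.14,-0.15],"delta_rot":[0,0,10]},{"hand":0,"delta_pos":[0.28,-0.17,-0.17],"delta_rot":[0,0,18]},{"hand":0,"delta_pos":[0.32,-0.2,-0.18],"delta_rot":[0,0,25]},{"hand":0,"delta_pos":[0.36,-0.23,-0.18],"delta_rot":[0,0,32]}]}}

```text
time_s: 1.1
tcp_pos: [0.4517, -0.1147, 0.412]
ee_rot: [[0.992, -0.128, 0.001], [-0.128, -0.992, -0.0], [0.001, 0.0, -1.0]]
contact_force: [1.0, -0.8, -0.8]
gripper_width: 0.0854
grasp_force: 0.0
```

Run:
```python
from h import *
snap('wrist','w0');o=observe();print(o['time_s'],o['tcp_pos'],o['ee_rot'],o['joints'])
im,P,ok=cloud('w0'); m=camera_model('wrist');print(m['origin'],m['attitude'])
```

```text
1.15 [ 0.4539 -0.11    0.4111] [[ 0.992  -0.1263  0.0022]
 [-0.1263 -0.992   0.0049]
 [ 0.0016 -0.0051 -1.    ]] [-0.2413  0.1467  0.179   1.6022  0.0053  3.0269]
[ 0.5253 -0.118   0.5519] [[-0.1265 -0.9505 -0.2837]
 [-0.992   0.1198  0.0409]
 [-0.0049  0.2866 -0.9581]]
```

View pics/w0.png

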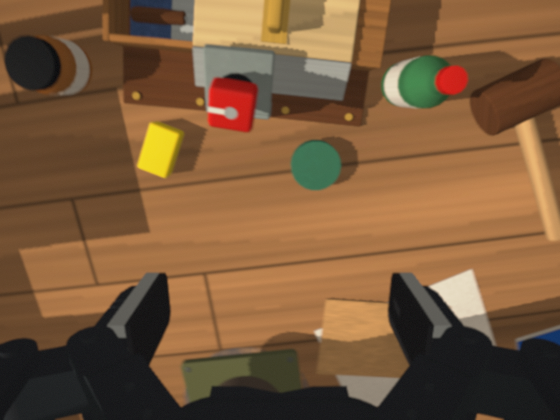

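The wrist view shows the red knob at (232,105), with the cover pull at (276,15). Now I'll measure the knob plane, its orientation and the box yaw.

```bash
cat >> h.py <<'E'
def knob(f,verbose=True,axis=None):
    im,P,ok=cloud(f); hsv=cv2.cvtColor(im,cv2.COLOR_RGB2HSV)
    m=((hsv[...,0]<8)|(hsv[...,0]>172))&(hsv[...,1]>140)&(hsv[...,2]>60)&ok&(np.linalg.norm(P-[.517,-.075,.146],axis=-1)<.06)
    q=P[m]; best=None; rng=np.random.default_rng(0)
    for _ in range(400):
        a=q[rng.choice(len(q),3,False)]; n=np.cross(a[1]-a[0],a[2]-a[0]); L=np.linalg.norm(n)
        if L<1e-5: continue
        n/=L; k=abs((q-a[0])@n)<.0015
        if n[2]<0:n=-n
        if n[2]>.6 and (best is None or k.sum()>best.sum()): best=k
    t=q[best]; c=t.mean(0); n=np.linalg.svd(t-c)[2][2]; n*=np.sign(n[2])
    return q,t,c,n
def rect(t,c,ex,ey):
    r=cv2.minAreaRect(np.stack([(t-c)@ex,(t-c)@ey],-1).astype(np.float32)); return r
E
python3 - <<'E'
from h import *
im,P,ok=cloud('w0')
z=P[...,2]; 
# box yaw from cover top
m=ok&(abs(z-.078)<.003)&(abs(P[...,0]-.6)<.15)&(abs(P[...,1]+.1)<.2)
n,l,s,c=cv2.connectedComponentsWithStats(m.astype(np.uint8))
for i in range(1,n):
    if s[i,4]>300:
        q=P[l==i]; print('cover',s[i],q.mean(0),cv2.minAreaRect(q[:,:2].astype(np.float32)))
m=ok&(z>.09)&(z<.125)&(P[...,0]>.56)&(P[...,0]<.7)&(abs(P[...,1]+.12)<.1)
q=P[m];print('pull',len(q),q.min(0),q.max(0),q[q[:,2]>.11].mean(0) if len(q) else 0)
for f in('w0','t0'):
    q,t,c,nn=knob(f); print(f,len(q),len(t),c,nn)
    yaw=np.arctan2(-nn[1],-nn[0]); print('yaw of box x',np.degrees(yaw),'lean',np.degrees(np.arccos(nn[2])))
    ey=np.cross(nn,[1,0,0]); ey/=np.linalg.norm(ey); ex=np.cross(ey,nn)
    r=rect(t,c,ex,ey); print(r, 'centre',c+ex*r[0][0]+ey*r[0][1])
E
```

```text
cover [ 193    0  168   62 7433] [ 0.6005 -0.1342  0.0766] ((0.5997313261032104, -0.12811493873596191), (0.19374912977218628, 0.06753171980381012), 80.90872955322266)
pull 1919 [ 0.56   -0.1406  0.0904] [ 0.6224 -0.0414  0.1187] [ 0.6065 -0.1289  0.1154]
w0 1996 1239 [ 0.5143 -0.0724  0.1439] [-0.474   0.1064  0.8741]
yaw of box x -12.652586778022732 lean 29.064513525610142
((-0.0007931170985102654, 0.0015535913407802582), (0.0454949289560318, 0.04730549454689026), 70.82538604736328) centre [ 0.5136 -0.0709  0.1433]
t0 287 149 [ 0.515  -0.0736  0.1458] [-0.4478  0.1199  0.8861]
yaw of box x -14.994787951208389 lean 27.615538091939076
((-0.00044354889541864395, 0.0005476083606481552), (0.04689924791455269, 0.048143502324819565), 68.87466430664062) centre [ 0.5146 -0.073   0.1455]
```

>>> {"op": "play_rows", "data": {"deltas": [{"hand":0,"delta_pos":[0,0,0],"delta_rot":[0,0,-10]},{"hand":0,"delta_pos":[0,0,0],"delta_rot":[0,0,-20]},{"hand":0,"delta_pos":[0,0,0],"delta_rot":[0,0,-30]},{"hand":0,"delta_pos":[0,0,0],"delta_rot":[0,0,-40]},{"hand":0,"delta_pos":[0,0,0],"delta_rot":[0,0,-50]},{"hand":0,"delta_pos":[0,0,0],"delta_rot":[0,0,-60]},{"hand":0,"delta_pos":[0,0,0],"delta_rot":[0,0,-70]},{"hand":0,"delta_pos":[0,0,0],"delta_rot":[0,0,-80]}]}}

```text
time_s: 2.15
tcp_pos: [0.4503, -0.1165, 0.4108]
ee_rot: [[0.289, 0.957, -0.001], [0.957, -0.289, 0.0], [-0.0, -0.001, -1.0]]
contact_force: [-0.5, 0.1, -0.3]
gripper_width: 0.0857
grasp_force: 0.0
```

>>> {"op": "play_rows", "data": {"deltas": [{"hand":0,"delta_pos":[0,0,0],"delta_rot":[0,0,-10]},{"hand":0,"delta_pos":[0,0,0],"delta_rot":[0,0,-20]},{"hand":0,"delta_pos":[0,0,0],"delta_rot":[0,0,-30]},{"hand":0,"delta_pos":[0,0,0],"delta_rot":[0,0,-40]},{"hand":0,"delta_pos":[0,0,0],"delta_rot":[0,0,-50]},{"hand":0,"delta_pos":[0,0,0],"delta_rot":[0,0,-60]},{"hand":0,"delta_pos":[0,0,0],"delta_rot":[0,0,-70]},{"hand":0,"delta_pos":[0,0,0],"delta_rot":[0,0,-80]}]}}

```text
time_s: 3.15
tcp_pos: [0.4503, -0.1165, 0.4108]
ee_rot: [[-0.893, 0.451, -0.001], [0.451, 0.893, 0.0], [0.001, -0.0, -1.0]]
contact_force: [0.4, 0.7, -0.1]
gripper_width: 0.0853
grasp_force: 0.0
```

```bash
cat >> h.py <<'E'
from scipy.spatial.transform import Rotation as Ro
yaw=np.radians(-9); N=np.array([-.5*np.cos(yaw),-.5*np.sin(yaw),np.cos(np.pi/6)])
EX=np.array([np.cos(np.pi/6)*np.cos(yaw),np.cos(np.pi/6)*np.sin(yaw),.5]); EY=np.cross(N,EX)  # box-aligned axes in knob plane
def knobtool(ang): # tool y at angle ang (deg) from EX about N
    a=np.radians(ang); y=np.cos(a)*EX+np.sin(a)*EY; return np.stack([np.cross(y,-N),y,-N],1)
def go(p,R,o=None):
    o=o or observe(); A=o['ee_rot']; d=A.T@(p-o['tcp_pos']); r=Ro.from_matrix(A.T@R).as_rotvec(degrees=True); print('dpos',d,'drot',r)
E
python3 - <<'E'
from h import *
o=observe();print(o['time_s'],o['tcp_pos'],o['joints'][5]);print(o['ee_rot'])
q,t,c,n=knob('w0'); r=rect(t,c,EX,EY);print(r)
R=knobtool(80);g=np.array([.5204,-.073,.132]);print(R)
go(g+.10*N-.019*N,R,o)
E
```

```text
3.15 [ 0.4503 -0.1165  0.4108] 0.2144810326263387
[[-0.8926  0.4508 -0.0012]
 [ 0.4508  0.8926  0.0003]
 [ 0.0012 -0.0003 -1.    ]]
((-0.0011041276156902313, 0.0013573318719863892), (0.045463938266038895, 0.04728081077337265), 82.0081787109375)
[[-0.8152  0.3026  0.4938]
 [ 0.3049  0.9492 -0.0782]
 [-0.4924  0.0868 -0.866 ]]
dpos [-0.0046  0.0581  0.2087] drot [ -7.222  -29.2109  -7.6157]
```

>>> {"op": "play_rows", "data": {"deltas": [{"hand":0,"delta_pos":[-0.001,0.01,0.03],"delta_rot":[-1,-5,-1]},{"hand":0,"delta_pos":[-0.002,0.02,0.07],"delta_rot":[-2.5,-10,-2.5]},{"hand":0,"delta_pos":[-0.003,0.03,0.11],"delta_rot":[-4,-16,-4]},{"hand":0,"delta_pos":[-0.004,0.04,0.15],"delta_rot":[-5,-21,-5.5]},{"hand":0,"delta_pos":[-0.005,0.05,0.18],"delta_rot":[-6,-25,-6.5]},{"hand":0,"delta_pos":[-0.005,0.058,0.209],"delta_rot":[-7.2,-29.2,-7.6]},{"hand":0,"delta_pos":[-0.005,0.058,0.209],"delta_rot":[-7.2,-29.2,-7.6]}]}}

```text
time_s: 4.03
tcp_pos: [0.4742, -0.066, 0.1955]
ee_rot: [[-0.82, 0.309, 0.482], [0.31, 0.947, -0.08], [-0.482, 0.084, -0.872]]
contact_force: [-0.2, 0.0, -0.5]
gripper_width: 0.0854
grasp_force: 0.0
```

Run:
```python
from h import *
snap('wrist','w1');o=observe();print(o['time_s'],o['tcp_pos'],o['joints'],o['moment'])
q,t,c,n=knob('w1'); print(len(t),c,n,N); r=rect(t,c,EX,EY);print(r)
tc=c+EX*r[0][0]+EY*r[0][1];print('top',tc)
g=tc-.013*N
a=r[2]; a=a if a>45 else a+90
go(g-.019*N,knobtool(a),o)
```

```text
4.075 [ 0.4788 -0.0668  0.2001] [-0.1257 -0.1276 -0.8133  0.3668 -0.0195  0.2068] [0.0559 0.42   0.0264]
4511 [ 0.5099 -0.0707  0.1417] [-0.4953  0.1164  0.8609] [-0.4938  0.0782  0.866 ]
((0.0015821754932403564, 0.000628715381026268), (0.04709388315677643, 0.04641805961728096), 82.22100067138672)
top [ 0.5114 -0.0703  0.1425]
dpos [0.0003 0.002  0.0982] drot [-0.267  -0.2501 -2.5061]
```

View pics/w1.png

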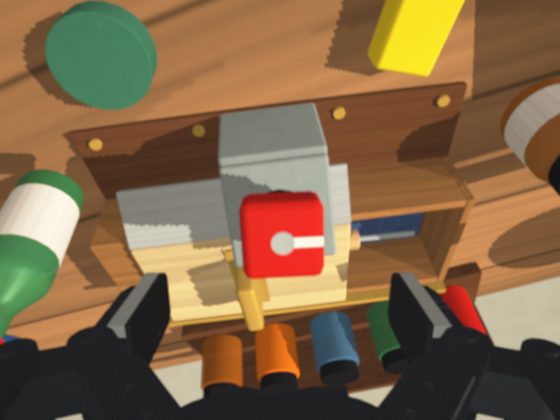

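The picture shows the knob at (282,235), centred between the fingers, with the white mark pointing along the box. Next I advance and close.

>>> {"op": "play_rows", "data": {"deltas": [{"hand":0,"delta_pos":[0,0.001,0.03],"delta_rot":[0,0,-2]},{"hand":0,"delta_pos":[0,0.002,0.06],"delta_rot":[0,0,-2]},{"hand":0,"delta_pos":[0,0.002,0.085],"delta_rot":[0,0,-2]},{"hand":0,"delta_pos":[0,0.002,0.098],"delta_rot":[0,0,-2]},{"hand":0,"delta_pos":[0,0.002,0.098],"delta_rot":[0,0,-2]},{"hand":0,"delta_pos":[0,0.002,0.098],"delta_rot":[0,0,-2]}]}}

```text
time_s: 4.82
tcp_pos: [0.5316, -0.0734, 0.119]
ee_rot: [[-0.822, 0.28, 0.496], [0.277, 0.957, -0.082], [-0.497, 0.07, -0.865]]
contact_force: [-0.0, -0.2, -0.5]
gripper_width: 0.0852
grasp_force: 0.0
```

```bash
cat >> h.py <<'E'
def st():
    o=observe(); A=o['ee_rot']; print(o['time_s'],'F_tool',A.T@o['contact_force'],'M_tool',A.T@o['moment'],'w',o['gripper_width'],'gf',o['grasp_force'],'j6',o['joints'][5],'j5',o['joints'][4],'tcp',o['tcp_pos'],'eff',o['effort'][5])
    y=A[:,1]; print('ang',np.degrees(np.arctan2(y@EY,y@EX)),'zN',-A[:,2]@N)
E
python3 -c "
from h import *
st()"
```

```text
4.825 F_tool [ 0.2238 -0.2098  0.4795] M_tool [ 0.0533  0.4091 -0.0125] w 0.08518154857077237 gf 0.0 j6 0.17243241429917844 j5 -0.01939933268609401 tcp [ 0.5316 -0.0734  0.119 ] eff -0.0006466764898505062
ang 81.67946100408535 zN 0.9999899842649969
```

>>> {"op": "play_rows", "data": {"deltas": [{"hand":60,"delta_pos":[0,0,0],"delta_rot":[0,0,0]},{"hand":120,"delta_pos":[0,0,0],"delta_rot":[0,0,0]},{"hand":180,"delta_pos":[0,0,0],"delta_rot":[0,0,0]},{"hand":255,"delta_pos":[0,0,0],"delta_rot":[0,0,0]},{"hand":255,"delta_pos":[0,0,0],"delta_rot":[0,0,0]},{"hand":255,"delta_pos":[0,0,0],"delta_rot":[0,0,0]}], "grip_force": 50}}

```text
time_s: 5.58
tcp_pos: [0.5299, -0.0754, 0.1187]
ee_rot: [[-0.822, 0.283, 0.494], [0.277, 0.957, -0.088], [-0.498, 0.064, -0.865]]
contact_force: [-7.6, -3.6, 8.8]
gripper_width: 0.0496
grasp_force: 49.8
```

```bash
python3 -c "
from h import *
st()"
```

```text
5.575 F_tool [  0.8224  -5.0584 -11.0766] M_tool [ 1.6789  0.4768 -0.2034] w 0.04959881278769927 gf 49.82679069042206 j6 0.17194878799868368 j5 -0.025093594807003447 tcp [ 0.5299 -0.0754  0.1187] eff 0.1924966648221016
ang 81.66744977113646 zN 0.9999506834155993
```

>>> {"op": "play_rows", "data": {"deltas": [{"hand":255,"delta_pos":[0,0,0],"delta_rot":[0,0,-5]},{"hand":255,"delta_pos":[0,0,0],"delta_rot":[0,0,-10]},{"hand":255,"delta_pos":[0,0,0],"delta_rot":[0,0,-15]},{"hand":255,"delta_pos":[0,0,0],"delta_rot":[0,0,-20]}]}}

```text
time_s: 6.08
tcp_pos: [0.53, -0.0748, 0.1186]
ee_rot: [[-0.869, -0.018, 0.494], [-0.069, 0.994, -0.086], [-0.49, -0.109, -0.865]]
contact_force: [-6.8, -1.6, 7.7]
gripper_width: 0.0496
grasp_force: 50.1
```

```bash
python3 -c "
from h import *
st()"
```

```text
6.075 F_tool [ 2.2657 -2.3038 -9.8717] M_tool [1.0897 1.0595 0.0811] w 0.04964887896404929 gf 50.08381426334381 j6 -0.17908825434180847 j5 -0.023632295429943277 tcp [ 0.53   -0.0748  0.1186] eff 0.43382003903388977
ang 101.79364018568359 zN 0.9999651363045613
```

>>> {"op": "play_rows", "data": {"deltas": [{"hand":255,"delta_pos":[0,0,0],"delta_rot":[0,0,-7]},{"hand":255,"delta_pos":[0,0,0],"delta_rot":[0,0,-14]},{"hand":255,"delta_pos":[0,0,0],"delta_rot":[0,0,-21]},{"hand":255,"delta_pos":[0,0,0],"delta_rot":[0,0,-28]}]}}

```text
time_s: 6.58
tcp_pos: [0.5298, -0.0739, 0.1184]
ee_rot: [[-0.758, -0.426, 0.494], [-0.529, 0.844, -0.084], [-0.381, -0.325, -0.865]]
contact_force: [-6.2, -0.6, 8.9]
gripper_width: 0.0493
grasp_force: 49.6
```

```bash
python3 -c "
from h import *
st()"
```

```text
6.575 F_tool [  1.6376  -0.7575 -10.7094] M_tool [-0.1318  1.1794  0.1879] w 0.04929806558753307 gf 49.60352003574371 j6 -0.6687422530860536 j5 -0.021542310322806252 tcp [ 0.5298 -0.0739  0.1184] eff 0.5919616855680943
ang 129.87129030126775 zN 0.9999821793177548
```

>>> {"op": "play_rows", "data": {"deltas": [{"hand":0,"delta_pos":[0,0,0],"delta_rot":[0,0,0]},{"hand":0,"delta_pos":[0,0,0],"delta_rot":[0,0,0]},{"hand":0,"delta_pos":[0,0,0],"delta_rot":[0,0,0]},{"hand":0,"delta_pos":[0,0,0],"delta_rot":[0,0,0]},{"hand":0,"delta_pos":[0,0,-0.03],"delta_rot":[0,0,0]},{"hand":0,"delta_pos":[0,0,-0.07],"delta_rot":[0,0,0]},{"hand":0,"delta_pos":[0,0,-0.11],"delta_rot":[0,0,0]},{"hand":0,"delta_pos":[0,0,-0.14],"delta_rot":[0,0,0]}]}}

```text
time_s: 7.58
tcp_pos: [0.461, -0.0616, 0.2404]
ee_rot: [[-0.759, -0.424, 0.495], [-0.526, 0.846, -0.082], [-0.384, -0.323, -0.865]]
contact_force: [-0.6, 0.5, 0.2]
gripper_width: 0.0853
grasp_force: 0.0
```

Run:
```python
from h import *
snap('wrist','w2');st()
im,P,ok=cloud('w2'); q=P[ok&(P[...,2]>.105)&(P[...,2]<.125)&(abs(P[...,0]-.61)<.06)&(abs(P[...,1]+.13)<.05)]
print(len(q)); 
if len(q)>20: print(q.mean(0),cv2.minAreaRect(q[:,:2].astype(np.float32)),np.percentile(q[:,2],[50,98]))
im,P,ok=cloud('w0'); q=P[ok&(P[...,2]>.112)&(P[...,2]<.125)&(abs(P[...,0]-.61)<.06)&(abs(P[...,1]+.13)<.04)]
print(len(q),q.mean(0),cv2.minAreaRect(q[:,:2].astype(np.float32)),np.percentile(q[:,2],[50,98]))
im,P,ok=cloud('t0'); q=P[ok&(P[...,2]>.110)&(P[...,2]<.128)&(abs(P[...,0]-.61)<.06)&(abs(P[...,1]+.13)<.04)]
print(len(q),q.mean(0),cv2.minAreaRect(q[:,:2].astype(np.float32)))
y=np.array([-np.sin(yaw),np.cos(yaw),0]);z=np.array([0,0,-1.]);R=np.stack([np.cross(y,z),y,z],1)
go(np.array([.606,-.129,.20]),R)
```

```text
7.625 F_tool [-0.4092  0.0427 -2.4881] M_tool [-0.2653  0.3354  0.0061] w 0.08523222906716069 gf 0.0 j6 -0.65717096613198 j5 -0.023844224631911007 tcp [ 0.4615 -0.0616  0.2437] eff 0.003011759908986278
ang 129.66825099804947 zN 0.9999721477057076
1293
[ 0.6011 -0.1239  0.1125] ((0.6093153357505798, -0.12364806234836578), (0.03559339791536331, 0.10789710283279419), 66.25151824951172) [0.1143 0.1174]
427 [ 0.6073 -0.1294  0.1156] ((0.6073522567749023, -0.12922051548957825), (0.016078297048807144, 0.02922414243221283), 77.23606872558594) [0.1157 0.1179]
160 [ 0.6185 -0.1327  0.1164] ((0.6102885007858276, -0.1294701248407364), (0.03132634982466698, 0.10541462153196335), 63.078857421875)
dpos [-0.0569 -0.1038  0.1154] drot [-10.6872  29.0871  38.6715]
```

View pics/w2.png

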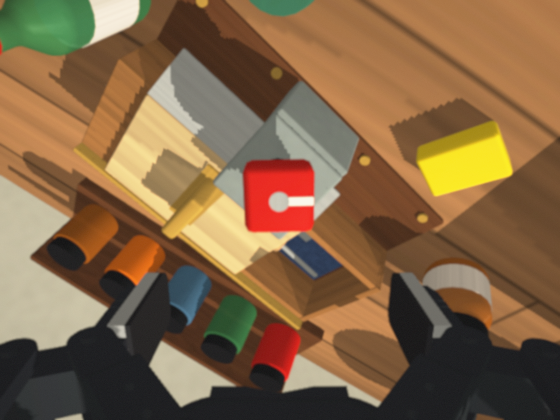

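The knob is now turned about 48° at (280,195). The cover and pull, at (190,205), are unmoved. I'll refine the yaw and the pull centre.

Run:
```python
from h import *
for f in('w2','w1','t0'):
    im,P,ok=cloud(f); m=ok&(P[...,2]>.112)&(P[...,2]<.123)&(abs(P[...,0]-.62)<.06)&(abs(P[...,1]+.13)<.04)&(P[...,0]>.565)
    n,l,s,c=cv2.connectedComponentsWithStats(m.astype(np.uint8),connectivity=4); i=1+np.argmax(s[1:,4]); q=P[l==i]
    print(f,s[i],q.mean(0),cv2.minAreaRect(q[:,:2].astype(np.float32)))
    m=ok&(abs(P[...,2]-.0775)<.003)&(abs(P[...,0]-.6)<.12)&(abs(P[...,1]+.1)<.15)
    m=cv2.erode(m.astype(np.uint8),np.ones((3,3)))
    n,l,s,c=cv2.connectedComponentsWithStats(m,connectivity=4); i=1+np.argmax(s[1:,4]); q=P[l==i]
    print('cover',s[i],cv2.minAreaRect(q[:,:2].astype(np.float32)))
    # far/side wall of the box: faces at x: fit rim top z~.069
    hsv=cv2.cvtColor(im,cv2.COLOR_RGB2HSV)
    m=ok&(P[...,2]>.02)&(abs(P[...,0]-.6)<.16)&(abs(P[...,1]+.06)<.2)&(P[...,2]<.09)
    q=P[m];print('body',cv2.minAreaRect(q[:,:2].astype(np.float32)))
```

```text
w2 [162 197  42  41 752] [ 0.6217 -0.1329  0.1159] ((0.6262574791908264, -0.13335201144218445), (0.01608254201710224, 0.06887436658143997), 76.8703842163086)
cover [  98   96  126  127 7042] ((0.6243953108787537, -0.1865941882133484), (0.09255294501781464, 0.13361606001853943), 75.03621673583984)
body ((0.5685527920722961, -0.05487969517707825), (0.3950752019882202, 0.3058858811855316), 77.35331726074219)
w1 [235 287  29  43 762] [ 0.6207 -0.1322  0.1156] ((0.6264814138412476, -0.1341104954481125), (0.016095105558633804, 0.07069336622953415), 77.26931762695312)
cover [ 133  238  109   87 5590] ((0.6234888434410095, -0.18841609358787537), (0.0831485316157341, 0.1353878527879715), 74.65774536132812)
body ((0.5756778120994568, -0.05491681396961212), (0.39932024478912354, 0.2904656231403351), 77.2426528930664)
t0 [312 159   9  24 132] [ 0.6266 -0.1365  0.1173] ((0.627292275428772, -0.13689421117305756), (0.01576145552098751, 0.06843490898609161), 77.43863677978516)
cover [339 165   8   6  20] ((0.6423158645629883, -0.21780480444431305), (0.01815539412200451, 0.013685835525393486), 69.03585815429688)
body ((0.5698506236076355, -0.05552689731121063), (0.3989829123020172, 0.3064653277397156), 77.40419006347656)
```

```bash
sed -i 's/np.radians(-9)/np.radians(-13)/' h.py
python3 - <<'E'
from h import *
y=np.array([-np.sin(yaw),np.cos(yaw),0]);z=np.array([0,0,-1.]);R=np.stack([np.cross(y,z),y,z],1);print(R)
go(np.array([.6265,-.134,.19]),R)
E
```

```text
[[-0.9744  0.225   0.    ]
 [ 0.225   0.9744  0.    ]
 [ 0.      0.     -1.    ]]
dpos [-0.0659 -0.1135  0.1346] drot [-9.7061 29.5657 42.5723]
```

>>> {"op": "play_rows", "data": {"deltas": [{"hand":0,"delta_pos":[-0.01,-0.018,0.015],"delta_rot":[-1.4,4.2,6]},{"hand":0,"delta_pos":[-0.02,-0.034,0.03],"delta_rot":[-2.8,8.4,12]},{"hand":0,"delta_pos":[-0.03,-0.052,0.05],"delta_rot":[-4.2,12.7,18.2]},{"hand":0,"delta_pos":[-0.04,-0.068,0.07],"delta_rot":[-5.6,17,24.5]},{"hand":0,"delta_pos":[-0.049,-0.085,0.09],"delta_rot":[-7,21.2,30.5]},{"hand":0,"delta_pos":[-0.058,-0.1,0.115],"delta_rot":[-8.4,25.4,36.6]},{"hand":0,"delta_pos":[-0.066,-0.1135,0.1345],"delta_rot":[-9.7,29.6,42.6]},{"hand":0,"delta_pos":[-0.066,-0.1135,0.1345],"delta_rot":[-9.7,29.6,42.6]}]}}

```text
time_s: 8.62
tcp_pos: [0.628, -0.1351, 0.1802]
ee_rot: [[-0.974, 0.227, -0.01], [0.227, 0.974, 0.001], [0.01, -0.001, -1.0]]
contact_force: [-0.9, 0.0, -0.5]
gripper_width: 0.085
grasp_force: 0.0
```

Run:
```python
from h import *
st()
y=np.array([-np.sin(yaw),np.cos(yaw),0]);z=np.array([0,0,-1.]);R=np.stack([np.cross(y,z),y,z],1)
go(np.array([.6265,-.134,.088]),R)
```

```text
8.625 F_tool [ 0.9099 -0.2096  0.4653] M_tool [ 0.0012  0.0202 -0.0026] w 0.0850303097930816 gf 0.0 j6 0.01719453382890952 j5 -0.0009354024328429105 tcp [ 0.628  -0.1351  0.1802] eff 0.1420447463169694
ang 89.94476282367395 zN 0.8608691544188615
dpos [0.0008 0.0009 0.0922] drot [-0.0632 -0.5856 -0.1009]
```

>>> {"op": "play_rows", "data": {"deltas": [{"hand":0,"delta_pos":[0,0,0.03],"delta_rot":[0,0,0]},{"hand":0,"delta_pos":[0,0,0.06],"delta_rot":[0,0,0]},{"hand":0,"delta_pos":[0,0,0.08],"delta_rot":[0,0,0]},{"hand":0,"delta_pos":[0,0,0.09],"delta_rot":[0,0,0]},{"hand":0,"delta_pos":[0,0,0.09],"delta_rot":[0,0,0]},{"hand":0,"delta_pos":[0,0,0.09],"delta_rot":[0,0,0]}]}}

```text
time_s: 9.38
tcp_pos: [0.6262, -0.134, 0.0955]
ee_rot: [[-0.974, 0.225, -0.004], [0.225, 0.974, -0.0], [0.004, -0.001, -1.0]]
contact_force: [0.2, -0.2, 0.7]
gripper_width: 0.0855
grasp_force: 0.0
```

Run:
```python
from h import *
st()
```

```text
9.375 F_tool [-0.2395 -0.1065 -0.712 ] M_tool [ 0.026  -0.0454  0.008 ] w 0.08548019814531807 gf 0.0 j6 0.016765290954776448 j5 -0.0009236442641715176 tcp [ 0.6262 -0.134   0.0955] eff -0.0007782013744872529
ang 90.01424159166818 zN 0.863891450872298
```

>>> {"op": "play_rows", "data": {"deltas": [{"hand":0,"delta_pos":[0,0,0.005],"delta_rot":[0,0,0]},{"hand":80,"delta_pos":[0,0,0.005],"delta_rot":[0,0,0]},{"hand":140,"delta_pos":[0,0,0.005],"delta_rot":[0,0,0]},{"hand":190,"delta_pos":[0,0,0.005],"delta_rot":[0,0,0]},{"hand":255,"delta_pos":[0,0,0.005],"delta_rot":[0,0,0]},{"hand":255,"delta_pos":[0,0,0.005],"delta_rot":[0,0,0]},{"hand":255,"delta_pos":[0,0,0.005],"delta_rot":[0,0,0]}], "grip_force": 30}}

```text
time_s: 10.25
tcp_pos: [0.6255, -0.1342, 0.0895]
ee_rot: [[-0.974, 0.225, -0.006], [0.225, 0.974, -0.0], [0.006, -0.001, -1.0]]
contact_force: [-1.1, -1.2, 1.6]
gripper_width: 0.0156
grasp_force: 33.1
```

Run:
```python
from h import *
st()
```

```text
10.25 F_tool [ 0.8494 -1.442  -1.5894] M_tool [ 0.1756  0.1147 -0.1551] w 0.015598403366338567 gf 33.14114034175873 j6 0.016655499048764573 j5 -0.0013267190214638785 tcp [ 0.6255 -0.1342  0.0895] eff 0.13258114457130432
ang 90.0187341298904 zN 0.8629647426931606
```

>>> {"op": "play_rows", "data": {"deltas": [{"hand":255,"delta_pos":[0,0.001,0],"delta_rot":[0,0,0]},{"hand":255,"delta_pos":[0,0.002,0],"delta_rot":[0,0,0]},{"hand":255,"delta_pos":[0,0.003,0],"delta_rot":[0,0,0]},{"hand":255,"delta_pos":[0,0.004,0],"delta_rot":[0,0,0]},{"hand":255,"delta_pos":[0,0.005,0],"delta_rot":[0,0,0]},{"hand":255,"delta_pos":[0,0.006,0],"delta_rot":[0,0,0]}]}}

```text
time_s: 11.0
tcp_pos: [0.6269, -0.1281, 0.0895]
ee_rot: [[-0.974, 0.225, -0.006], [0.225, 0.974, 0.0], [0.006, -0.001, -1.0]]
contact_force: [-1.8, -2.2, 5.0]
gripper_width: 0.0151
grasp_force: 33.5
```

Run:
```python
from h import *
st()
```

```text
11.0 F_tool [ 1.3372 -2.5371 -4.9564] M_tool [ 0.5391  0.2365 -0.1258] w 0.015071710756082376 gf 33.5450541973114 j6 0.026266222213105317 j5 -0.0009394026230108753 tcp [ 0.6269 -0.1281  0.0895] eff 0.11373921297490597
ang 90.00895229243298 zN 0.8629867251607317
```

About 2.5 N of drag, so the clamp is free. I'll slide on.

>>> {"op": "play_rows", "data": {"deltas": [{"hand":255,"delta_pos":[0,0.008,0],"delta_rot":[0,0,0]},{"hand":255,"delta_pos":[0,0.018,0],"delta_rot":[0,0,0]},{"hand":255,"delta_pos":[0,0.028,0],"delta_rot":[0,0,0]},{"hand":255,"delta_pos":[0,0.038,0],"delta_rot":[0,0,0]},{"hand":255,"delta_pos":[0,0.048,0],"delta_rot":[0,0,0]},{"hand":255,"delta_pos":[0,0.058,0],"delta_rot":[0,0,0]},{"hand":255,"delta_pos":[0,0.066,0],"delta_rot":[0,0,0]},{"hand":255,"delta_pos":[0,0.07,0],"delta_rot":[0,0,0]}]}}

```text
time_s: 12.0
tcp_pos: [0.6427, -0.0587, 0.0895]
ee_rot: [[-0.974, 0.225, -0.006], [0.225, 0.974, 0.001], [0.006, -0.001, -1.0]]
contact_force: [-1.7, -2.5, 5.6]
gripper_width: 0.0153
grasp_force: 33.7
```

Run:
```python
from h import *
st()
```

```text
12.0 F_tool [ 1.0928 -2.857  -5.6197] M_tool [ 0.5505  0.2958 -0.0922] w 0.015309452638539526 gf 33.70693624019623 j6 0.13533791963362884 j5 0.0002747810642693511 tcp [ 0.6427 -0.0587  0.0895] eff 0.039444523863494396
ang 90.03495364728577 zN 0.8628397520681899
```

>>> {"op": "play_rows", "data": {"deltas": [{"hand":255,"delta_pos":[0,0.008,0],"delta_rot":[0,0,0]},{"hand":255,"delta_pos":[0,0.018,0],"delta_rot":[0,0,0]},{"hand":255,"delta_pos":[0,0.028,0],"delta_rot":[0,0,0]},{"hand":255,"delta_pos":[0,0.038,0],"delta_rot":[0,0,0]},{"hand":255,"delta_pos":[0,0.047,0],"delta_rot":[0,0,0]},{"hand":255,"delta_pos":[0,0.055,0],"delta_rot":[0,0,0]},{"hand":255,"delta_pos":[0,0.062,0],"delta_rot":[0,0,0]},{"hand":255,"delta_pos":[0,0.066,0],"delta_rot":[0,0,0]}]}}

```text
time_s: 13.0
tcp_pos: [0.6501, -0.0263, 0.0893]
ee_rot: [[-0.97, 0.241, -0.02], [0.242, 0.968, -0.059], [0.005, -0.062, -0.998]]
contact_force: [-18.0, -85.7, 15.0]
gripper_width: 0.0156
grasp_force: 81.5
```

Run:
```python
from h import *
st()
o=observe();print((o['tcp_pos']-[.6255,-.1342,.09])@[-np.sin(yaw),np.cos(yaw),0])
```

```text
13.0 F_tool [ -3.2402 -88.2755  -9.5587] M_tool [15.1004 -0.5811 -0.5098] w 0.0155736242932742 gf 81.5431623836048 j6 0.2335701195690232 j5 -0.059250323945510816 tcp [ 0.6501 -0.0263  0.0893] eff 0.46427040360867977
ang 90.92708272878765 zN 0.8611802088525375
0.1106469364655127
```

>>> {"op": "play_rows", "data": {"deltas": [{"hand":255,"delta_pos":[0,-0.01,0],"delta_rot":[0,0,0]},{"hand":255,"delta_pos":[0,-0.02,0],"delta_rot":[0,0,0]},{"hand":255,"delta_pos":[0,-0.026,0],"delta_rot":[0,0,0]},{"hand":255,"delta_pos":[0,-0.029,0],"delta_rot":[0,0,0]},{"hand":255,"delta_pos":[0,-0.029,0],"delta_rot":[0,0,0]}]}}

```text
time_s: 13.62
tcp_pos: [0.6501, -0.0264, 0.0894]
ee_rot: [[-0.974, 0.227, -0.008], [0.227, 0.974, -0.005], [0.006, -0.006, -1.0]]
contact_force: [-3.8, -9.3, 5.4]
gripper_width: 0.0154
grasp_force: 34.0
```

Run:
```python
from h import *
st();snap('wrist','w3');snap('scene','s3')
o=observe();print((o['tcp_pos']-[.6255,-.1342,.09])@[-np.sin(yaw),np.cos(yaw),0])
a=cv2.imread('pics/w3.png');b=cv2.resize(cv2.imread('pics/s3.png')[150:270,190:330],(490,420),interpolation=cv2.INTER_CUBIC)
cv2.imwrite('pics/c3.png',cv2.resize(np.hstack([a,b]),(800,320)))
```

```text
13.625 F_tool [ 1.5801 -9.9729 -5.3297] M_tool [ 2.0236  0.1767 -0.1467] w 0.015433837580025237 gf 33.99538815021515 j6 0.19103984935004462 j5 -0.004904890115531849 tcp [ 0.6501 -0.0264  0.0894] eff 0.12670973315835
ang 90.06690440330259 zN 0.8627402363721078
0.1105944556652514
```

View pics/c3.png

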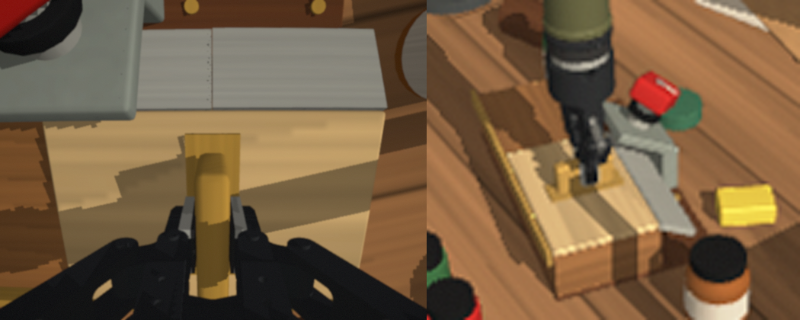

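The picture shows the cover's right end at the box's end wall, so it may already be home. I'll measure this with depth.

Run:
```python
from h import *
by=np.array([-np.sin(yaw),np.cos(yaw),0]);bx=np.array([np.cos(yaw),np.sin(yaw),0])
for f,zlo,zhi in(('w0',.073,.083),('w2',.073,.083),('s3',.06,.09),('w3',.073,.083)):
    im,P,ok=cloud(f); b=P@bx; y=P@by; m=ok&(P[...,2]>zlo)&(P[...,2]<zhi)&(abs(b-.64)<.012 if 0 else (b>.585)&(b<.62))
    q=y[m]; q=q[abs(q)<.35]; hh,e=np.histogram(q,bins=np.arange(-.3,.36,.01)); print(f,dict((round(k,2),int(v)) for k,v in zip(e,hh) if v))
# box extents: rail/body tops .05-.075
for f in('t0','w2','w0'):
    im,P,ok=cloud(f); b=P@bx; y=P@by; m=ok&(P[...,2]>.045)&(P[...,2]<.073)&(b>.58)&(b<.68)&(abs(y)<.35)
    hh,e=np.histogram(y[m],bins=np.arange(-.3,.36,.01)); print('body',f,dict((round(k,2),int(v)) for k,v in zip(e,hh) if v))
```

```text
w0 {np.float64(-0.17): 4, np.float64(-0.16): 13, np.float64(-0.15): 11, np.float64(-0.09): 105, np.float64(-0.08): 268, np.float64(-0.07): 264, np.float64(-0.06): 272, np.float64(-0.05): 267, np.float64(-0.04): 268, np.float64(-0.03): 266, np.float64(-0.02): 267, np.float64(-0.01): 273, np.float64(0.0): 202, np.float64(0.01): 154, np.float64(0.02): 241, np.float64(0.03): 243, np.float64(0.04): 246, np.float64(0.05): 247, np.float64(0.06): 240, np.float64(0.07): 246, np.float64(0.08): 246, np.float64(0.09): 268, np.float64(0.1): 132}
w2 {np.float64(-0.15): 3, np.float64(-0.09): 125, np.float64(-0.08): 329, np.float64(-0.07): 315, np.float64(-0.06): 313, np.float64(-0.05): 308, np.float64(-0.04): 299, np.float64(-0.03): 297, np.float64(-0.02): 297, np.float64(-0.01): 308, np.float64(0.0): 224, np.float64(0.01): 8, np.float64(0.02): 45, np.float64(0.03): 40, np.float64(0.04): 37, np.float64(0.05): 12, np.float64(0.08): 24, np.float64(0.09): 58, np.float64(0.1): 89}
s3 {np.float64(-0.19): 1, np.float64(-0.18): 4, np.float64(-0.13): 1, np.float64(-0.12): 1, np.float64(-0.06): 1, np.float6
[... 2320 characters left out ...]
4(-0.15): 50, np.float64(-0.13): 135, np.float64(-0.12): 578, np.float64(-0.11): 569, np.float64(-0.1): 566, np.float64(-0.09): 240, np.float64(-0.08): 8, np.float64(-0.07): 8, np.float64(-0.06): 6, np.float64(-0.05): 11, np.float64(-0.04): 9, np.float64(-0.03): 12, np.float64(-0.02): 8, np.float64(-0.01): 8, np.float64(0.0): 4, np.float64(0.05): 1, np.float64(0.09): 5, np.float64(0.1): 23, np.float64(0.11): 71, np.float64(0.12): 72, np.float64(0.13): 74, np.float64(0.14): 73, np.float64(0.15): 70, np.float64(0.16): 63, np.float64(0.17): 69, np.float64(0.18): 74, np.float64(0.19): 74, np.float64(0.2): 350, np.float64(0.21): 247, np.float64(0.28): 14, np.float64(0.29): 26, np.float64(0.3): 2}
```

The cover's end coincides with the box's end at 0.216, so it is home. It evidently started about 40 mm along its travel. Next: release and go back to the knob.

>>> {"op": "play_rows", "data": {"deltas": [{"hand":0,"delta_pos":[0,0,0],"delta_rot":[0,0,0]},{"hand":0,"delta_pos":[0,0,0],"delta_rot":[0,0,0]},{"hand":0,"delta_pos":[0,0,0],"delta_rot":[0,0,0]},{"hand":0,"delta_pos":[0,0,0],"delta_rot":[0,0,0]},{"hand":0,"delta_pos":[0,0,-0.03],"delta_rot":[0,0,0]},{"hand":0,"delta_pos":[0,0,-0.08],"delta_rot":[0,0,0]},{"hand":0,"delta_pos":[0,0,-0.13],"delta_rot":[0,0,0]},{"hand":0,"delta_pos":[0,0,-0.15],"delta_rot":[0,0,0]}]}}

```text
time_s: 14.72
tcp_pos: [0.6535, -0.0238, 0.2431]
ee_rot: [[-0.974, 0.225, -0.0], [0.225, 0.974, 0.001], [0.001, 0.0, -1.0]]
contact_force: [0.9, -0.3, -0.4]
gripper_width: 0.0853
grasp_force: 0.0
```

Run:
```python
from h import *
st(); snap('wrist','w4')
by=np.array([-np.sin(yaw),np.cos(yaw),0]);bx=np.array([np.cos(yaw),np.sin(yaw),0])
im,P,ok=cloud('w4'); b=P@bx; y=P@by; m=ok&(P[...,2]>.073)&(P[...,2]<.083)&(b>.585)&(b<.62); print(np.percentile(y[m],[.5,99.5]))
R=Ro.from_matrix(np.array([[-0.759,-0.424,0.495],[-0.526,0.846,-0.082],[-0.384,-0.323,-0.865]])).as_matrix()
go(np.array([.4615,-.0616,.2437]),R)
```

```text
14.725 F_tool [-0.9249 -0.1178  0.3792] M_tool [ 0.0065 -0.0264  0.0101] w 0.08529144032934816 gf 0.0 j6 0.19059768085759632 j5 0.0005370997179811375 tcp [ 0.6535 -0.0238  0.2431] eff 9.440500434720889e-06
ang 89.97170085571382 zN 0.8657481511324544
[0.0285 0.2157]
dpos [ 0.1792 -0.0802  0.0006] drot [  9.6541 -29.1763 -42.6283]
```

>>> {"op": "play_rows", "data": {"deltas": [{"hand":0,"delta_pos":[0.025,-0.011,-0.01],"delta_rot":[1.2,-3.6,-5.3]},{"hand":0,"delta_pos":[0.05,-0.022,-0.02],"delta_rot":[2.4,-7.3,-10.6]},{"hand":0,"delta_pos":[0.075,-0.033,-0.02],"delta_rot":[3.8,-11.7,-17]},{"hand":0,"delta_pos":[0.1,-0.045,-0.02],"delta_rot":[5.2,-16,-23.4]},{"hand":0,"delta_pos":[0.13,-0.058,-0.01],"delta_rot":[6.7,-20.4,-29.8]},{"hand":0,"delta_pos":[0.155,-0.07,0],"delta_rot":[8.2,-24.8,-36.2]},{"hand":0,"delta_pos":[0.179,-0.08,0.001],"delta_rot":[9.7,-29.2,-42.6]},{"hand":0,"delta_pos":[0.179,-0.08,0.001],"delta_rot":[9.7,-29.2,-42.6]}]}}

```text
time_s: 15.78
tcp_pos: [0.453, -0.0612, 0.2349]
ee_rot: [[-0.765, -0.427, 0.482], [-0.525, 0.847, -0.083], [-0.373, -0.316, -0.872]]
contact_force: [0.5, -0.8, 0.2]
gripper_width: 0.0857
grasp_force: 0.0
```

Run:
```python
from h import *
st()
R=Ro.from_matrix(np.array([[-0.758,-0.426,0.494],[-0.529,0.844,-0.084],[-0.381,-0.325,-0.865]])).as_matrix()
go(np.array([.5300,-.0738,.1184]),R)
```

```text
15.775 F_tool [ 0.0039 -0.987   0.1256] M_tool [-0.2821  0.3527  0.023 ] w 0.08565820907488739 gf 0.0 j6 -0.6560781643145742 j5 -0.026278348423650625 tcp [ 0.453  -0.0612  0.2349] eff -0.2343630837276578
ang 133.13322052561006 zN 0.9995202246412442
dpos [-0.0088 -0.0067  0.1398] drot [ 0.4904 -0.6279 -0.239 ]
```

>>> {"op": "play_rows", "data": {"deltas": [{"hand":0,"delta_pos":[0,0,0],"delta_rot":[0,0,0]},{"hand":0,"delta_pos":[0,0,0.04],"delta_rot":[0,0,0]},{"hand":0,"delta_pos":[0,0,0.08],"delta_rot":[0,0,0]},{"hand":0,"delta_pos":[0,0,0.11],"delta_rot":[0,0,0]},{"hand":0,"delta_pos":[0,0,0.13],"delta_rot":[0,0,0]},{"hand":0,"delta_pos":[0,0,0.142],"delta_rot":[0,0,0]},{"hand":0,"delta_pos":[0,0,0.142],"delta_rot":[0,0,0]},{"hand":0,"delta_pos":[0,0,0.142],"delta_rot":[0,0,0]}]}}

```text
time_s: 16.77
tcp_pos: [0.5295, -0.0733, 0.1167]
ee_rot: [[-0.762, -0.425, 0.489], [-0.526, 0.846, -0.083], [-0.379, -0.32, -0.868]]
contact_force: [0.6, -0.6, 0.0]
gripper_width: 0.0855
grasp_force: 0.0
```

Run:
```python
from h import *
st()
```

```text
16.775 F_tool [-0.1819 -0.7343  0.2991] M_tool [-0.2703  0.3229 -0.0089] w 0.08545866850539832 gf 0.0 j6 -0.6646194651379633 j5 -0.021598664569686152 tcp [ 0.5295 -0.0733  0.1167] eff 0.0010856260632863268
ang 133.17735500803263 zN 0.9995617744101097
```

>>> {"op": "play_rows", "data": {"deltas": [{"hand":80,"delta_pos":[0,0,0],"delta_rot":[0,0,0]},{"hand":160,"delta_pos":[0,0,0],"delta_rot":[0,0,0]},{"hand":255,"delta_pos":[0,0,0],"delta_rot":[0,0,0]},{"hand":255,"delta_pos":[0,0,0],"delta_rot":[0,0,0]},{"hand":255,"delta_pos":[0,0,0],"delta_rot":[0,0,5]},{"hand":255,"delta_pos":[0,0,0],"delta_rot":[0,0,10]},{"hand":255,"delta_pos":[0,0,0],"delta_rot":[0,0,15]},{"hand":255,"delta_pos":[0,0,0],"delta_rot":[0,0,20]}], "grip_force": 50}}

```text
time_s: 17.77
tcp_pos: [0.5296, -0.0748, 0.1178]
ee_rot: [[-0.861, -0.134, 0.491], [-0.202, 0.976, -0.087], [-0.467, -0.174, -0.867]]
contact_force: [-3.6, -1.2, 5.8]
gripper_width: 0.0493
grasp_force: 50.7
```

Run:
```python
from h import *
st()
```

```text
17.775 F_tool [ 0.6734 -1.7229 -6.6667] M_tool [ 0.947   0.3859 -0.1241] w 0.04933301672173382 gf 50.697428584098816 j6 -0.31324967798626546 j5 -0.02503215296885251 tcp [ 0.5296 -0.0748  0.1178] eff -0.3861415106803179
ang 112.9974084691119 zN 0.9996702022136128
```

>>> {"op": "play_rows", "data": {"deltas": [{"hand":255,"delta_pos":[0,0,0],"delta_rot":[0,0,5]},{"hand":255,"delta_pos":[0,0,0],"delta_rot":[0,0,10]},{"hand":255,"delta_pos":[0,0,0],"delta_rot":[0,0,15]},{"hand":255,"delta_pos":[0,0,0],"delta_rot":[0,0,20]}]}}

```text
time_s: 18.27
tcp_pos: [0.5296, -0.0752, 0.1178]
ee_rot: [[-0.855, 0.169, 0.491], [0.144, 0.986, -0.088], [-0.499, -0.005, -0.867]]
contact_force: [-4.0, -2.6, 6.6]
gripper_width: 0.0497
grasp_force: 50.5
```

Run:
```python
from h import *
st()
```

```text
18.275 F_tool [-0.2305 -3.258  -7.4985] M_tool [ 1.2935  0.0057 -0.16  ] w 0.049657322574171825 gf 50.48352062702179 j6 0.035782639673024 j5 -0.025968560790707095 tcp [ 0.5296 -0.0752  0.1178] eff -0.3877444937825203
ang 92.98169932056223 zN 0.9996966195570445
```

>>> {"op": "play_rows", "data": {"deltas": [{"hand":255,"delta_pos":[0,0,0],"delta_rot":[0,0,5]},{"hand":255,"delta_pos":[0,0,0],"delta_rot":[0,0,10]},{"hand":255,"delta_pos":[0,0,0],"delta_rot":[0,0,15]}]}}

```text
time_s: 18.65
tcp_pos: [0.5295, -0.0754, 0.1178]
ee_rot: [[-0.782, 0.384, 0.491], [0.394, 0.915, -0.089], [-0.483, 0.124, -0.867]]
contact_force: [-4.5, -3.0, 6.4]
gripper_width: 0.0495
grasp_force: 50.2
```

Run:
```python
from h import *
st()
```

```text
18.65 F_tool [-0.7647 -3.6721 -7.4454] M_tool [ 1.3263 -0.2786 -0.1886] w 0.049516706739762786 gf 50.19439995288849 j6 0.29750300037479055 j5 -0.026394684638939868 tcp [ 0.5295 -0.0754  0.1178] eff -0.34676785580813885
ang 77.97562435857621 zN 0.999708633916727
```

>>> {"op": "play_rows", "data": {"deltas": [{"hand":255,"delta_pos":[0,0,0],"delta_rot":[0,0,5]},{"hand":255,"delta_pos":[0,0,0],"delta_rot":[0,0,10]},{"hand":255,"delta_pos":[0,0,0],"delta_rot":[0,0,15]}]}}

```text
time_s: 19.02
tcp_pos: [0.5294, -0.0756, 0.1178]
ee_rot: [[-0.656, 0.574, 0.49], [0.618, 0.782, -0.089], [-0.434, 0.244, -0.867]]
contact_force: [-5.3, -3.3, 7.0]
gripper_width: 0.0494
grasp_force: 50.6
```

Run:
```python
from h import *
st()
```

```text
19.025 F_tool [-1.6546 -3.9313 -8.3871] M_tool [ 1.2989 -0.6438 -0.3676] w 0.0493581404124346 gf 50.55959343910217 j6 0.5591877017933315 j5 -0.026827035544317503 tcp [ 0.5294 -0.0756  0.1178] eff -0.29313331469893456
ang 62.97206581579318 zN 0.9997208348866983
```

```bash
cat >> h.py <<'E'
def avg(k=6):
    M=[];E=[]
    for i in range(k):
        get_image('wrist'); o=observe(); M.append((o['ee_rot'].T@o['moment'])[2]); E.append(o['effort'][5])
    print('Mz',np.mean(M),np.std(M),np.array(M),'eff',np.array(E),'t',o['time_s'],'j6',o['joints'][5])
E
python3 -c "
from h import *
avg()"
```

```text
Mz 0.07622192284767089 0.021460740857689495 [0.0643 0.0979 0.1058 0.0782 0.0411 0.07  ] eff [ 0.149   0.1313 -0.043  -0.0835 -0.0906 -0.0914] t 19.325 j6 0.5572386318513561
```

>>> {"op": "play_rows", "data": {"deltas": [{"hand":255,"delta_pos":[0,0,0],"delta_rot":[0,0,2.5]},{"hand":255,"delta_pos":[0,0,0],"delta_rot":[0,0,5]}]}}

```text
time_s: 19.58
tcp_pos: [0.5293, -0.0757, 0.1177]
ee_rot: [[-0.604, 0.628, 0.49], [0.682, 0.726, -0.089], [-0.412, 0.281, -0.867]]
contact_force: [-4.9, -5.2, 7.4]
gripper_width: 0.0495
grasp_force: 50.4
```

```bash
python3 -c "
from h import *
st();avg(8)"
```

```text
19.575 F_tool [-3.6435 -4.7489 -8.381 ] M_tool [ 1.2197 -0.6981 -0.2746] w 0.049491329711430616 gf 50.41167140007019 j6 0.6449368890073904 j5 -0.026844894230346177 tcp [ 0.5293 -0.0757  0.1177] eff 0.006173431902425364
ang 58.05574117280436 zN 0.9997219351618035
Mz 0.07883454546809393 0.03431982264661333 [0.1347 0.039  0.047  0.0733 0.1318 0.0869 0.0598 0.0582] eff [ 0.1627  0.0183 -0.0531 -0.068  -0.0704 -0.07   -0.0697 -0.0695] t 19.975 j6 0.6444643940108196
```

>>> {"op": "play_rows", "data": {"deltas": [{"hand":255,"delta_pos":[0,0,0],"delta_rot":[0,0,2.5]},{"hand":255,"delta_pos":[0,0,0],"delta_rot":[0,0,5]}]}}

```text
time_s: 20.23
tcp_pos: [0.5293, -0.0758, 0.1177]
ee_rot: [[-0.547, 0.679, 0.49], [0.743, 0.663, -0.089], [-0.386, 0.315, -0.867]]
contact_force: [-5.5, -4.3, 6.6]
gripper_width: 0.0497
grasp_force: 50.3
```

```bash
python3 -c "
from h import *
st();avg(8)"
```

```text
20.225 F_tool [-2.7493 -4.4929 -8.0687] M_tool [ 1.0975 -0.8692 -0.3487] w 0.0496914900103352 gf 50.32500922679901 j6 0.7321637360677844 j5 -0.026987759143517236 tcp [ 0.5293 -0.0758  0.1177] eff 0.027337264618836343
ang 53.05349642674978 zN 0.9997263319504034
Mz 0.05614752147103857 0.014550761627896293 [0.0523 0.0597 0.0526 0.0275 0.0443 0.0747 0.0718 0.0663] eff [ 0.1574  0.0352 -0.0364 -0.0516 -0.0542 -0.0541 -0.0539 -0.0537] t 20.625 j6 0.7316743150026964
```

>>> {"op": "play_rows", "data": {"deltas": [{"hand":255,"delta_pos":[0,0,0],"delta_rot":[0,0,-5]},{"hand":255,"delta_pos":[0,0,0],"delta_rot":[0,0,-10]},{"hand":255,"delta_pos":[0,0,0],"delta_rot":[0,0,-15]},{"hand":255,"delta_pos":[0,0,0],"delta_rot":[0,0,-20]},{"hand":255,"delta_pos":[0,0,0],"delta_rot":[0,0,-25]},{"hand":255,"delta_pos":[0,0,0],"delta_rot":[0,0,-30]},{"hand":255,"delta_pos":[0,0,0],"delta_rot":[0,0,-35]},{"hand":255,"delta_pos":[0,0,0],"delta_rot":[0,0,-40]}]}}

```text
time_s: 21.62
tcp_pos: [0.5294, -0.0753, 0.1177]
ee_rot: [[-0.856, 0.165, 0.49], [0.139, 0.986, -0.088], [-0.498, -0.007, -0.867]]
contact_force: [-3.6, -1.3, 6.7]
gripper_width: 0.0495
grasp_force: 52.5
```

```bash
python3 -c "
from h import *
st();avg(5)"
```

```text
21.625 F_tool [-0.4388 -1.9703 -7.4891] M_tool [1.5592 0.4515 0.2162] w 0.049451634439770846 gf 52.497344613075256 j6 0.031074503199392752 j5 -0.026143649224886486 tcp [ 0.5294 -0.0753  0.1177] eff 0.3689759597182274
ang 93.25132679335202 zN 0.9997010012088732
Mz -0.17254400546326387 0.04852644567141617 [-0.2003 -0.11   -0.2077 -0.1183 -0.2264] eff [-0.0756 -0.0593  0.1146  0.1551  0.1623] t 21.875 j6 0.03298192408803118
```

>>> {"op": "play_rows", "data": {"deltas": [{"hand":255,"delta_pos":[0,0,0],"delta_rot":[0,0,2.5]},{"hand":255,"delta_pos":[0,0,0],"delta_rot":[0,0,5]}]}}

```text
time_s: 22.12
tcp_pos: [0.5294, -0.0754, 0.1177]
ee_rot: [[-0.837, 0.242, 0.49], [0.228, 0.97, -0.089], [-0.497, 0.038, -0.867]]
contact_force: [-4.6, -1.8, 6.6]
gripper_width: 0.0495
grasp_force: 52.9
```

```bash
python3 -c "
from h import *
st();avg(5)"
```

```text
22.125 F_tool [ 0.1867 -2.6225 -7.7809] M_tool [ 1.5873  0.2765 -0.151 ] w 0.04946741029152172 gf 52.88487911224365 j6 0.12164189373078976 j5 -0.026510970872890397 tcp [ 0.5294 -0.0754  0.1177] eff -0.11825380381196737
ang 88.06414785492429 zN 0.9997090840943929
Mz 0.18513317959362338 0.03664384505530559 [0.1262 0.1586 0.2081 0.2218 0.211 ] eff [ 0.0434 -0.1056 -0.1769 -0.1916 -0.194 ] t 22.375 j6 0.12117294246244575
```

>>> {"op": "play_rows", "data": {"deltas": [{"hand":255,"delta_pos":[0,0,0],"delta_rot":[0,0,2.5]},{"hand":255,"delta_pos":[0,0,0],"delta_rot":[0,0,5]}]}}

```text
time_s: 22.62
tcp_pos: [0.5294, -0.0754, 0.1177]
ee_rot: [[-0.813, 0.314, 0.49], [0.312, 0.946, -0.089], [-0.492, 0.081, -0.867]]
contact_force: [-4.5, -2.2, 6.3]
gripper_width: 0.049
grasp_force: 52.7
```

```bash
python3 -c "
from h import *
st();avg(5)"
```

```text
22.625 F_tool [-0.1162 -2.9968 -7.5357] M_tool [ 1.6473  0.1633 -0.2109] w 0.04897835024411441 gf 52.734641432762146 j6 0.2088791144441243 j5 -0.026584663965895833 tcp [ 0.5294 -0.0754  0.1177] eff -0.0991412135772407
ang 83.06101396561557 zN 0.9997117044136368
Mz 0.18320002244603123 0.014340128061672562 [0.1743 0.1605 0.1858 0.1995 0.1959] eff [ 0.0603 -0.0871 -0.1584 -0.1732 -0.1755] t 22.875 j6 0.20841957023556013
```

>>> {"op": "play_rows", "data": {"deltas": [{"hand":255,"delta_pos":[0,0,0],"delta_rot":[0,0,2.5]},{"hand":255,"delta_pos":[0,0,0],"delta_rot":[0,0,5]}]}}

```text
time_s: 23.12
tcp_pos: [0.5294, -0.0755, 0.1177]
ee_rot: [[-0.783, 0.384, 0.49], [0.393, 0.915, -0.089], [-0.483, 0.123, -0.867]]
contact_force: [-4.5, -2.5, 7.2]
gripper_width: 0.0491
grasp_force: 52.5
```

```bash
python3 -c "
from h import *
st();avg(5)"
```

```text
23.125 F_tool [-0.9318 -3.1459 -8.2536] M_tool [ 1.5924  0.1097 -0.2106] w 0.04906251323254302 gf 52.5492525100708 j6 0.29611554081282204 j5 -0.026708231403319176 tcp [ 0.5294 -0.0755  0.1177] eff -0.08033252321183681
ang 78.05797502241496 zN 0.9997155139727828
Mz 0.15942265696068453 0.027152999391974467 [0.1204 0.1689 0.178  0.1938 0.136 ] eff [ 0.0777 -0.0682 -0.1396 -0.1544 -0.1568] t 23.375 j6 0.2956192519827348
```

>>> {"op": "play_rows", "data": {"deltas": [{"hand":255,"delta_pos":[0,0,0],"delta_rot":[0,0,2.5]},{"hand":255,"delta_pos":[0,0,0],"delta_rot":[0,0,5]}]}}

```text
time_s: 23.62
tcp_pos: [0.5294, -0.0755, 0.1177]
ee_rot: [[-0.746, 0.45, 0.49], [0.471, 0.878, -0.089], [-0.47, 0.165, -0.867]]
contact_force: [-3.0, -2.9, 6.5]
gripper_width: 0.0494
grasp_force: 52.3
```

```bash
python3 -c "
from h import *
st();avg(5)"
```

```text
23.625 F_tool [-2.2288 -2.8202 -6.8669] M_tool [ 1.6665 -0.1544 -0.2396] w 0.04938488348319315 gf 52.33924448490143 j6 0.38335036151737695 j5 -0.026773632957010737 tcp [ 0.5294 -0.0755  0.1177] eff -0.061083517502993345
ang 73.05663505879653 zN 0.9997175856724734
Mz 0.13709075185955985 0.03135950992058643 [0.1515 0.1839 0.1295 0.0877 0.1328] eff [ 0.0953 -0.0489 -0.1203 -0.1352 -0.1375] t 23.875 j6 0.38283465285372414
```

The settled joint-6 effort shows the bite clearly. It rises 0.0187 N m per 5°, which gives a bite at about 89.5° and puts firm at about 62°. I'll tighten another 11°.

>>> {"op": "play_rows", "data": {"deltas": [{"hand":255,"delta_pos":[0,0,0],"delta_rot":[0,0,2.5]},{"hand":255,"delta_pos":[0,0,0],"delta_rot":[0,0,5]},{"hand":255,"delta_pos":[0,0,0],"delta_rot":[0,0,8]},{"hand":255,"delta_pos":[0,0,0],"delta_rot":[0,0,11]}]}}

```text
time_s: 24.38
tcp_pos: [0.5293, -0.0757, 0.1177]
ee_rot: [[-0.646, 0.585, 0.49], [0.63, 0.771, -0.089], [-0.43, 0.251, -0.867]]
contact_force: [-3.4, -3.0, 6.3]
gripper_width: 0.0493
grasp_force: 51.8
```

```bash
python3 -c "
from h import *
st();avg(7)"
```

```text
24.375 F_tool [-2.4188 -2.7262 -6.8544] M_tool [ 1.4877 -0.4185 -0.2756] w 0.049296055761051616 gf 51.82562470436096 j6 0.5754674996484136 j5 -0.026982394113669008 tcp [ 0.5293 -0.0757  0.1177] eff -0.0730974948965013
ang 62.04099417192083 zN 0.9997240790189934
Mz 0.0874972613978215 0.03608115441374704 [0.1529 0.0721 0.1028 0.0845 0.0721 0.1028 0.0252] eff [ 0.1141  0.0227 -0.0695 -0.0898 -0.0933 -0.0932 -0.0929] t 24.725 j6 0.5746922506435509
```

The settled effort is −0.093, so the spring moment is about 0.107 N m, or roughly 64 N at the shoe. That is firm, so I release and retreat.

>>> {"op": "play_rows", "data": {"deltas": [{"hand":0,"delta_pos":[0,0,0],"delta_rot":[0,0,0]},{"hand":0,"delta_pos":[0,0,0],"delta_rot":[0,0,0]},{"hand":0,"delta_pos":[0,0,0],"delta_rot":[0,0,0]},{"hand":0,"delta_pos":[0,0,0],"delta_rot":[0,0,0]},{"hand":0,"delta_pos":[0,0,-0.03],"delta_rot":[0,0,0]},{"hand":0,"delta_pos":[0,0,-0.07],"delta_rot":[0,0,0]},{"hand":0,"delta_pos":[0,0,-0.11],"delta_rot":[0,0,0]},{"hand":0,"delta_pos":[0,0,-0.14],"delta_rot":[0,0,0]}]}}

```text
time_s: 25.72
tcp_pos: [0.46, -0.0615, 0.2392]
ee_rot: [[-0.65, 0.581, 0.489], [0.629, 0.773, -0.083], [-0.426, 0.254, -0.868]]
contact_force: [0.9, -0.2, -0.4]
gripper_width: 0.0856
grasp_force: 0.0
```

Run:
```python
from h import *
snap('wrist','w5');st()
q,t,c,n=knob('w5'); r=rect(t,c,EX,EY);print('knob rect',r)
by=np.array([-np.sin(yaw),np.cos(yaw),0]);bx=np.array([np.cos(yaw),np.sin(yaw),0])
im,P,ok=cloud('w5'); b=P@bx; y=P@by; m=ok&(P[...,2]>.073)&(P[...,2]<.083)&(b>.585)&(b<.62); print(np.percentile(y[m],[.5,99.5]))
```

```text
25.775 F_tool [-0.9889 -0.1025 -3.2508] M_tool [ 0.221   0.3258 -0.0039] w 0.08582793085918347 gf 0.0 j6 0.5831056884740056 j5 -0.026440534028796762 tcp [ 0.4606 -0.0615  0.2425] eff 0.004693255905294791
ang 62.15243337310318 zN 0.9995583945214792
knob rect ((0.0013053081929683685, 0.0005755089223384857), (0.047180816531181335, 0.04709412902593613), 63.12061309814453)
[0.0657 0.2154]
```

View pics/w5.png

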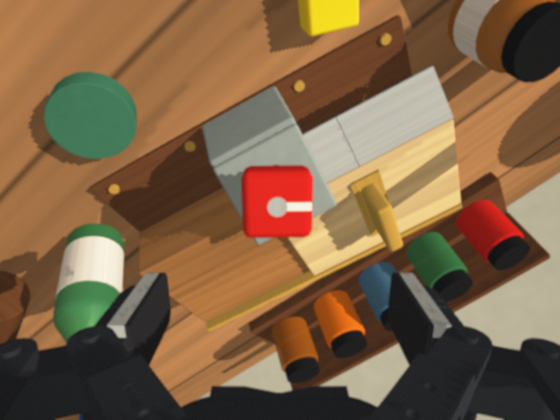

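The picture shows the cover flush with the box end at (455,160), the compartment closed, the knob at (277,203), and the neighbours undisturbed. The arm is clear, so I hand in.

```bash
python3 -c "
from station import *
print(hand_in())"
```

```text
the job is handed in; nothing more can be done
None
```

The job is handed in: I loosened the knob, slid the cover home against its stop, and retightened the knob about 0.48 rad past the new bite. That gives roughly 64 N at the shoe, estimated from joint effort. The hand-in returned no verdict, and the push into the stop peaked at about 88 N (limit 120 N).

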